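Clear the filing bench into the tool caddy

ROBOT

A 7-joint arm with a two-finger parallel gripper is mounted at the origin on the work surface. World frame = base frame: x ahead of the robot, y to its left, z up, the work surface at z = 0. Lengths are in m, angles in rad, forces in N, time in s.
With the tool pointing down it reaches from about 0.4 to 0.85 m from the base axis. Payload 10.4 kg.
Tool frame: the origin (TCP) lies between the finger pads; the fingertips stand 22 mm ahead of it and the grasp point (between the pads) lies 3 mm ahead of it; z points along the fingers, y is the line along which they close (so a half turn about z gives the same grasp; the last joint's range is limited). The gripper opens to 85 mm and grips with 20 to 120 N. Pads are 22 mm wide; open, the fingers measure 114 mm over their backs; the gripper's body (76 mm by 85 mm) begins 54 mm behind the grasp point. The pads swing forward as they close: fully open they stand 13 mm farther back than shut.
Start: joints at [1.241, 0.332, -0.065, 1.46, 0.022, 1.35, -0.088], TCP at [0.189, -0.596, 0.253] pointing down, gripper open.
Joint ranges: [-2.6, 2.6], [-0.5, 2.12], [-1.47, 1.34], [0.16, 2.42], [-1.27, 4.41], [0.06, 2.06], [-2.6, 2.6]. Speed limits (rad/s): [2.22, 2.22, 2.79, 2.79, 3.14, 3.14, 3.14].

INTERFACE

Orientations are given as a unit quaternion [x, y, z, w].
In Python, from workcell import manip, camera, ticket, boxes_of, outline_of gives the robot as it stands.
- The arm moves only by the tool carry_out, never from a script. Its argument "deltas" is a list of rows, each a list of 5 numbers: the shift along the tool's x, y, z as a fraction of full scale, then the turn about the tool's z as a fraction of full scale, then the opening, from -1 (shut) to 1 (fully open), so that 0 is half open. In form: [[tx, ty, tz, spin, gripper], ...]. A call has 1 to 20 rows; each row is the pose to reach, as a shift and turn from the pose commanded when the call began, along the tool's axes at that moment; what a row does not reach only later rows make up. Full scale, the value 1, is 150 mm for a shift and 30 degrees for a turn. A row lasts 1/8 s, in which the tool goes at most 62.5 mm and 10.7 degrees, less where a joint would pass 70% of its speed; a pose out of reach is approached as far as the arm can. A call with a number of a shift or a turn outside -1 to 1 is refused whole. A call with a gripper value outside its range is refused whole. The fingers move at their own pace and stop on an object; "force" is the grip in N (left out, the last holds). Time passes only in rows, so rows that repeat a pose let the fingers close. It gives the time, the measured TCP pose, the force, the opening and the grip force at its end, in the units of the state.
- manip.get_obs(): the state, without advancing time (a new reading comes with each control period).
- camera(name): name is "scene" or "side" or "wrist"; returns a dict with "img" (420x560x3 uint8, red, green, blue), "depth" (420x560 float32, m along the optical axis (not along the pixel's ray), 0 where there is no reading), "vertical_fov" (degrees; the focal length in pixels is half the picture's height over the tangent of half this angle, whatever the lens; pixels are square), "cx", "cy" (the principal point, pixels), "R" (3x3) and "t" (3): a world point X has camera coordinates R X + t. Camera axes: x right, y down, z forward; pixel columns grow to the right and rows downward; lengths in m; the calibration is good to about 2 mm. The wrist camera is an equidistant fisheye: a pixel r from the principal point sees the ray r / f radians off the axis. A picture is of the moment at which its call begins.
- ticket.hand_in(): hands the job in; it is judged then, once.
Trained networks look in a picture, given as the dict that the camera call returned (one of the last four; its "shot" number tells which), for a name from the list of things; names that differ only in an ending like _2 or _b are one class to them, and where a whole thing is asked for, a point or a joint stands for the part that bears it (a point fixed in the world has none). Each returns a list of dicts, best first, with "conf" (0 to 1); they miss things now and then, are a little off and sometimes report something else, mostly with a low value. They report only what shows in the picture. A call takes as long as a camera call.
- boxes_of(query, picture): "position" ([x, y, z] in m, in world coordinates, good to about 4 mm: the middle of the surface that is visible of it).
- outline_of(query, picture): "region" (420x560 bool, what is visible of it).
The state is a dict: "clock": time; "joint_pos": joint angles; "joint_velocities": joint speeds; "tau": joint torques, N m; "position": TCP position; "ee_rot": TCP orientation; "ft_force": force on the tool from outside, world axes, zero at the start; "torque": the same for the moment, N m; "grip_width": opening from 0.0 (shut) to 1.0 (fully open); "grasp_force": force on a finger pad.
Only numpy, scipy, OpenCV 4.12 (cv2) and the standard library are available. Lean on these libraries where they do the work, as an engineer would, in place of code of your own. Each camera call takes 0.05 s, during which the arm holds its last target. There are 200 camera calls.

TASK

Clear the bench after a filing job: first swing the caddy's yellow prop leg all the way out to its stop so that the caddy stands steady, and only then load it, sorting every red-handled file into the red bin, every steel spanner into the blue bin and every brass fork end into the yellow bin. Each piece must lie down inside its bin and the leg must stay fully out. Do not knock over the green tin, and leave the oil bottle and the mug where they are.

Things in the scene. Friction and masses are not known exactly. Their poses are not given: they have to be found in the camera images.
- prop_leg (a joint): swing angle of the caddy's yellow prop leg, rad: 0 = folded against the caddy's side, 1.57 = fully out against its stop; grows as the leg turns clockwise seen from above. Starts partly out (0.35 to 0.75). Stiff hinge with an upright axis (about 2 N at the tip moves it); it stays where it is left.
- leg_tip (a point): top of the leg near its free end, 105 mm from the hinge axis and 42 mm above the bench. The leg is a yellow bar 16 mm thick reaching from 6 to 42 mm above the bench, with a black rubber foot (24 mm square, 25 mm high, 1 mm above the bench) under its end, 120 mm from the axis.
- leg_hinge (a point): a point on the leg's upright hinge axis, 42 mm above the bench, at the caddy's corner nearest the robot on the robot's right; it is a steel pin 18 mm across and 50 mm high
- caddy: the fixed tool caddy: a plywood board 230 mm (own x) by 310 mm (own y), 12 mm thick with a dark rim 26 mm high, on which the three bins stand side by side along its y. Origin: underside centre. The folded leg lies along its -y side, pointing along its +x; fully out it points along its -y.
- bin_red: red plastic bin, fixed on the caddy, open on top, 200 mm (own x) by 92 mm (own y) by 60 mm high, walls and floor 4 mm. Origin: underside centre, 12 mm above the bench, so its rim is 72 mm above the bench. The order of the bins varies.
- bin_blue: blue plastic bin, fixed on the caddy, open on top, 200 mm (own x) by 92 mm (own y) by 60 mm high, walls and floor 4 mm. Origin: underside centre, 12 mm above the bench, so its rim is 72 mm above the bench. The order of the bins varies.
- bin_yellow: yellow plastic bin, fixed on the caddy, open on top, 200 mm (own x) by 92 mm (own y) by 60 mm high, walls and floor 4 mm. Origin: underside centre, 12 mm above the bench, so its rim is 72 mm above the bench. The order of the bins varies.
- file_1: steel file with a red turned handle, 150 mm long. Origin: underside, mid-length (where handle meets blade). Own x runs along the file towards the blade tip. Handle from x = -75 to 0 mm, 22 mm wide and 22 mm high (grip it at x = -32 mm, near the centre of mass); blade from 0 to +75 mm, 14 mm wide, 6 mm thick, 11 mm above the underside. About 130 g. May be absent.
- file_2: steel file with a red turned handle, 150 mm long. Origin: underside, mid-length (where handle meets blade). Own x runs along the file towards the blade tip. Handle from x = -75 to 0 mm, 22 mm wide and 22 mm high (grip it at x = -32 mm, near the centre of mass); blade from 0 to +75 mm, 14 mm wide, 6 mm thick, 11 mm above the underside. About 130 g. May be absent.
- file_3: steel file with a red turned handle, 150 mm long. Origin: underside, mid-length (where handle meets blade). Own x runs along the file towards the blade tip. Handle from x = -75 to 0 mm, 22 mm wide and 22 mm high (grip it at x = -32 mm, near the centre of mass); blade from 0 to +75 mm, 14 mm wide, 6 mm thick, 11 mm above the underside. About 130 g. May be absent.
- spanner_1: plain steel double open-ended spanner, 147 mm long, lying flat, 10 mm thick. Origin: underside, mid-length. Own x along its length; shaft 14 mm wide between x = -39 and +39 mm, heads 31 mm wide. About 150 g. May be absent.
- spanner_2: plain steel double open-ended spanner, 147 mm long, lying flat, 10 mm thick. Origin: underside, mid-length. Own x along its length; shaft 14 mm wide between x = -39 and +39 mm, heads 31 mm wide. About 150 g. May be absent.
- fork_1: brass fork end (clevis), 100 mm long, 24 mm wide, 24 mm high. Origin: underside, mid-length. Own x along its length: solid block from x = -55 to +10 mm (centre of mass near x = -10 mm), two tines from there to +55 mm. About 400 g. May be absent.
- fork_2: brass fork end (clevis), 100 mm long, 24 mm wide, 24 mm high. Origin: underside, mid-length. Own x along its length: solid block from x = -55 to +10 mm (centre of mass near x = -10 mm), two tines from there to +55 mm. About 400 g. May be absent.
- tin: small green closed tin, 60 mm across, 50 mm high, standing among the tools; a bystander. Origin: underside centre.
- oil_bottle: oil bottle, 60 mm across, 150 mm high, at the back; a bystander. Origin: underside centre.
- mug: white mug, 80 mm across, 90 mm high, to the left of the caddy; a bystander. Origin: underside centre.

How it is judged:
By the outcome, as a careful person would: the job done as asked, in the order asked, and still so for the second after the job is handed in, with the robot touching nothing.
Of file_1, file_2, file_3, spanner_1, spanner_2, fork_1, fork_2 only 5 to 7 are there at a start; the rules pass over those that are not, and their reading is None.
At some moment in a run one of file_1, file_2, file_3, spanner_1, spanner_2, fork_1, fork_2 may be knocked a few centimetres aside while the robot is not near it.
Once in a run the grip may slacken for a moment while it holds something.
It also fails if it takes over 210 s, if anything falls off the work surface, if the arm or the gripper's body presses on something with over 40 N, if the wrist force passes 120 N, or if a joint passes its speed limit or range.

## Working session

There is one attempt and no reset: what is moved stays moved. The work goes in short steps, Python scripts to look and compute and a tool call to move; the robot and the scene stay as the last step left them, time stands still between calls to the robot, and variables do not carry over. Pictures are saved under pics/ and viewed, at most 14 in all, crops included, and the job is handed in when it is done.

Besides the shell and the picture viewer there is one more tool, called after "Emit:" as name(argument=value, ...), one argument or row to a line, values as JSON. carry_out: Moves the arm, as the interface text tells. Its arguments: {"type":"object","properties":{"deltas":{"type":"array","items":{"type":"array","items":{"type":"number"}}},"force":{"type":"number"}},"required":["deltas"]}

```bash
mkdir -p pics; cat > h.py <<'E'
import numpy as np, cv2
from workcell import manip, camera, ticket, boxes_of, outline_of
def world(p, mask=None):
    f=p['img'].shape[0]/2/np.tan(np.radians(p['vertical_fov'])/2)
    v,u=np.mgrid[:420,:560]; d=p['depth']
    X=np.stack([(u-p['cx'])/f*d,(v-p['cy'])/f*d,d],-1)
    return (X-p['t'])@np.asarray(p['R'])   # R^T (X-t)
def save(p,n): cv2.imwrite(f'pics/{n}.png',p['img'][:,:,::-1])
E
python3 - <<'E'
from h import *
o=manip.get_obs(); print({k:np.round(v,3) for k,v in o.items()})
for c in ('scene','side'):
    p=camera(c); save(p,c+'0'); print(c,np.round(-np.asarray(p['R']).T@p['t'],3),p['vertical_fov'])
    for q in ['file_1','spanner_1','fork_1','prop_leg','leg_tip','leg_hinge','caddy','bin_red','bin_blue','bin_yellow','tin','oil_bottle','mug']:
        print(q,[(np.round(b['position'],3).tolist(),round(b['conf'],2)) for b in boxes_of(q,p)])
E
```

```text
{'clock': np.float64(0.0), 'joint_pos': array([ 1.241,  0.333, -0.065,  1.461,  0.022,  1.35 , -0.088]), 'joint_velocities': array([-0.001, -0.001, -0.   , -0.002, -0.   , -0.001, -0.   ]), 'tau': array([-1.0000e-03, -6.2545e+01,  4.8000e-02, -3.9160e+01,  1.6000e-02,
        1.0000e-02, -0.0000e+00]), 'position': array([ 0.189, -0.595,  0.253]), 'ee_rot': array([ 0.988,  0.153, -0.   , -0.001]), 'ft_force': array([0.732, 0.231, 0.109]), 'torque': array([ 0.03 , -0.025,  0.006]), 'grasp_force': np.float64(0.0), 'grip_width': np.float64(1.0)}
scene [ 1.42  -0.067  1.148] 46.2095529914251
file_1 [([0.654, -0.125, 0.018], 0.87), ([0.451, -0.391, 0.017], 0.82), ([0.624, -0.223, 0.014], 0.72)]
spanner_1 [([0.464, -0.198, 0.009], 0.85), ([0.652, -0.333, 0.009], 0.61)]
fork_1 [([0.642, -0.03, 0.027], 0.67), ([0.46, -0.096, 0.027], 0.53)]
prop_leg [([0.494, 0.104, 0.036], 0.63), ([0.465, -0.293, 0.048], 0.35)]
leg_tip [([0.493, 0.1, 0.038], 0.9), ([0.651, -0.123, 0.018], 0.29)]
leg_hinge [([0.643, 0.17, 0.024], 0.92), ([0.457, -0.098, 0.025], 0.56), ([0.492, 0.1, 0.034], 0.2)]
caddy [([0.647
[... 563 characters left out ...]
.008], 0.92), ([0.641, -0.333, 0.013], 0.7)]
fork_1 [([0.456, -0.111, 0.026], 0.88), ([0.624, -0.032, 0.025], 0.68)]
prop_leg [([0.482, 0.097, 0.031], 0.91)]
leg_tip [([0.477, 0.104, 0.028], 0.92), ([0.62, -0.227, 0.011], 0.19)]
leg_hinge [([0.505, 0.15, 0.027], 0.68)]
caddy [([0.51, 0.148, 0.025], 0.8), ([0.535, 0.232, 0.042], 0.39)]
bin_red [([0.536, 0.235, 0.044], 0.77), ([0.535, 0.348, 0.047], 0.48)]
bin_blue [([0.634, -0.128, 0.014], 0.69), ([0.534, 0.347, 0.047], 0.63), ([0.503, 0.145, 0.024], 0.63), ([0.539, 0.444, 0.042], 0.33)]
bin_yellow [([0.54, 0.443, 0.042], 0.98)]
tin [([0.454, -0.308, 0.051], 0.65)]
oil_bottle [([0.768, 0.098, 0.085], 0.68)]
mug [([0.418, 0.561, 0.053], 0.95)]
```

View pics/scene0.png

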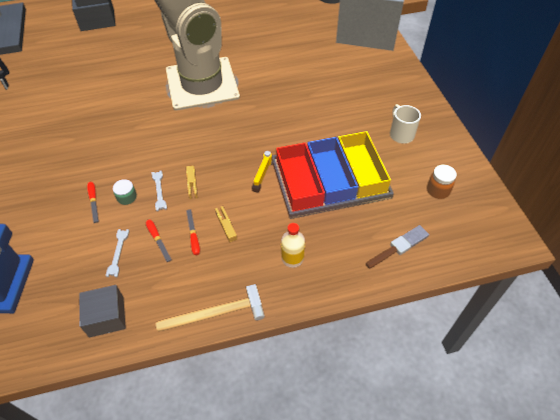

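View pics/side0.png

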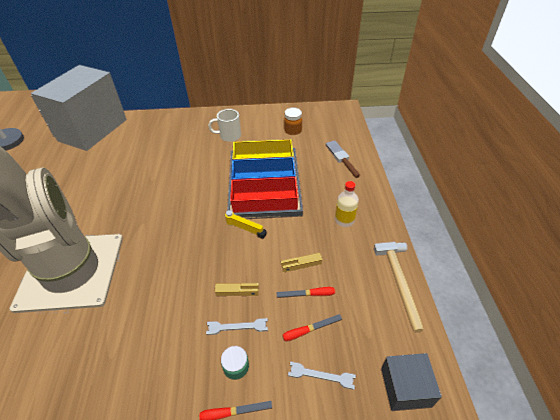

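```bash
cat >> h.py <<'E'
def pieces(p, verbose=True):
    """per piece: centroid, long axis angle (deg), extents from outline + depth"""
    W=world(p); out=[]
    for q in ['file_1','spanner_1','fork_1']:
        for r in outline_of(q,p):
            if r['conf']<.4: continue
            m=r['region']&(p['depth']>0)&(W[...,2]<.07)&(W[...,2]>.003)
            if m.sum()<40: continue
            P=W[m].astype(np.float32); (c,wh,a)=cv2.minAreaRect(P[:,:2])
            if wh[0]<wh[1]: a+=90
            a=(a+90)%180-90; ax=np.array([np.cos(np.radians(a)),np.sin(np.radians(a))])
            s=(P[:,:2]-c)@ax; lo,hi=P[s<-.02],P[s>.02]
            img=p['img'][m].astype(int); red=(img[:,0]>1.6*img[:,1])
            sr=s[red].mean() if red.any() else 0
            out.append((q,np.array(c),a)); 
            if verbose: print(q,round(r['conf'],2),'c',np.round(c,3),'ang %.1f'%a,'wh',np.round(wh,3),'n',m.sum(),'z95 %.3f'%np.percentile(P[:,2],95),'red_s %.3f'%sr,'zlo/hi',np.round([lo[:,2].mean(),hi[:,2].mean()],3),'mean_s %.4f'%s.mean())
    return out
E
python3 - <<'E'
from h import *
for c in ('scene','side'):
    p=camera(c); print(c); pieces(p); W=world(p)
    for q in ['prop_leg','bin_red','bin_blue','bin_yellow','caddy']:
        for r in outline_of(q,p)[:1]:
            m=r['region']&(p['depth']>0)
            if q=='prop_leg': m&=(abs(W[...,2]-.042)<.006)
            elif q=='caddy': m&=(abs(W[...,2]-.026)<.004)
            else: m&=abs(W[...,2]-.072)<.006
            P=W[m].astype(np.float32)
            if len(P)>10: print(q,round(r['conf'],2),len(P),cv2.minAreaRect(P[:,:2]))
E
```

```text
sceneTraceback (most recent call last):
  File "<stdin>", line 3, in <module>
  File "h.py", line 17, in pieces
    P=W[m].astype(np.float32); (c,wh,a)=cv2.minAreaRect(P[:,:2])
                                        ~~~~~~~~~~~~~~~^^^^^^^^^
cv2.error: OpenCV(4.12.0) /io/opencv/modules/imgproc/src/convhull.cpp:143: error: (-215:Assertion failed) total >= 0 && (depth == CV_32F || depth == CV_32S) in function 'convexHull'
```

Scene picture: all seven pieces are there (files at about (93,200), (158,240), (193,232); spanners at (159,190), (118,252); forks at (191,180), (226,223)), the leg runs from pin (267,154) to foot (256,187), and the bins are red/blue/yellow left to right. The side picture agrees.

```bash
sed -i 's/cv2.minAreaRect(P\[:,:2\])/cv2.minAreaRect(np.ascontiguousarray(P[:,:2]))/' h.py
python3 - <<'E'
from h import *
for c in ('scene','side'):
    p=camera(c); print(c); pieces(p); W=world(p)
    for q in ['prop_leg','bin_red','bin_blue','bin_yellow','caddy']:
        for r in outline_of(q,p)[:1]:
            m=r['region']&(p['depth']>0)
            if q=='prop_leg': m&=(abs(W[...,2]-.042)<.006)
            elif q=='caddy': m&=(abs(W[...,2]-.026)<.004)
            else: m&=abs(W[...,2]-.072)<.006
            P=np.ascontiguousarray(W[m][:,:2].astype(np.float32))
            if len(P)>10: print(q,round(r['conf'],2),len(P),np.round(np.hstack(cv2.minAreaRect(P)),3))
E
```

```text
scene
file_1 0.59 c [ 0.629 -0.126] ang 1.9 wh [0.151 0.02 ] n 240 z95 0.023 red_s 0.048 zlo/hi [0.014 0.019] mean_s 0.0106
file_1 0.58 c [ 0.635 -0.221] ang 15.1 wh [0.147 0.019] n 259 z95 0.023 red_s -0.042 zlo/hi [0.02  0.014] mean_s -0.0042
file_1 0.53 c [ 0.456 -0.392] ang 2.6 wh [0.146 0.02 ] n 246 z95 0.022 red_s -0.044 zlo/hi [0.019 0.014] mean_s -0.0051
spanner_1 0.83 c [ 0.638 -0.332] ang -15.9 wh [0.033 0.15 ] n 381 z95 0.014 red_s 0.000 zlo/hi [0.01 0.01] mean_s 0.0051
spanner_1 0.78 c [ 0.453 -0.2  ] ang -0.3 wh [0.031 0.147] n 273 z95 0.014 red_s 0.000 zlo/hi [0.009 0.01 ] mean_s 0.0024
fork_1 0.61 c [ 0.633 -0.03 ] ang 10.2 wh [0.101 0.025] n 272 z95 0.027 red_s 0.000 zlo/hi [0.022 0.02 ] mean_s 0.0099
fork_1 0.61 c [ 0.451 -0.104] ang -4.1 wh [0.028 0.115] n 212 z95 0.027 red_s 0.000 zlo/hi [0.023 0.023] mean_s -0.0044
prop_leg 0.78 161 [4.7800e-01 1.0600e-01 2.0000e-02 1.1000e-01 5.6391e+01]
bin_red 0.72 286 [ 0.535  0.207  0.093  0.207 89.131]
bin_blue 0.67 325 [0.539 0.303 0.206 0.102 1.767]
bin_yellow 0.81 285 [ 0.539  0.399  0.095  0.204 87.825]
caddy 0.83 505 [ 
[... 471 characters left out ...]
013 red_s 0.000 zlo/hi [0.01 0.01] mean_s 0.0000
spanner_1 0.6 c [ 0.64  -0.332] ang -16.0 wh [0.031 0.143] n 597 z95 0.013 red_s 0.000 zlo/hi [0.01 0.01] mean_s -0.0002
fork_1 0.81 c [ 0.452 -0.101] ang -3.8 wh [0.027 0.109] n 507 z95 0.027 red_s 0.000 zlo/hi [0.021 0.019] mean_s 0.0016
fork_1 0.8 c [ 0.627 -0.025] ang 12.3 wh [0.115 0.041] n 467 z95 0.026 red_s 0.000 zlo/hi [0.018 0.02 ] mean_s -0.0033
prop_leg 0.65 192 [4.7400e-01 1.0900e-01 1.9000e-02 1.1600e-01 6.0714e+01]
bin_red 0.73 125 [ 0.412  0.578  0.097  0.082 41.222]
bin_blue 0.92 251 [ 0.537  0.304  0.097  0.2   88.959]
bin_yellow 0.62 274 [ 0.539  0.398  0.103  0.199 88.217]
caddy 0.79 574 [ 0.535  0.264  0.391  0.232 89.115]
```

Emit:
carry_out(
  deltas=[
    [1,-1,0,0.587,-1],
    [1,-1,0,0.587,-1],
    [1,-1,0,0.587,-1],
    [1,-1,0,0.587,-1],
    [1,-1,0,0.587,-1],
    [1,-1,0,0.587,-1],
  ],
)

```text
clock: 3.15
position: [0.2859, -0.4084, 0.2534]
ee_rot: [1.0, -0.001, -0.0, 0.0]
ft_force: [-0.2, 0.2, -0.4]
grip_width: 0.003
grasp_force: 0.0
```

Emit:
carry_out(
  deltas=[
    [1,-1,0,0,-1],
    [1,-1,0,0,-1],
    [1,-1,0,0,-1],
    [1,-1,0,0,-1],
    [1,-1,0,0,-1],
  ],
)

```text
clock: 3.78
position: [0.4375, -0.2572, 0.2531]
ee_rot: [1.0, 0.001, 0.0, -0.0]
ft_force: [0.3, -1.1, 0.2]
grip_width: 0.001
grasp_force: 0.0
```

Emit:
carry_out(
  deltas=[
    [0.5,-1,0,0,-1],
    [0.5,-1,0,0,-1],
    [0.5,-1,0,0,-1],
    [0.5,-1,0,0,-1],
    [0.5,-1,0,0,-1],
  ],
)

```text
clock: 4.4
position: [0.5111, -0.1101, 0.253]
ee_rot: [1.0, -0.002, -0.0, 0.0]
ft_force: [-1.2, -0.7, 0.0]
grip_width: 0.002
grasp_force: 0.0
```

Emit:
carry_out(
  deltas=[
    [0,-1,0.5,0,-1],
    [0,-1,0.5,0,-1],
    [0,-1,0.5,0,-1],
    [0,-1,0.5,0,-1],
    [0,-1,0.5,0,-1],
  ],
)

```text
clock: 5.03
position: [0.512, 0.0398, 0.1785]
ee_rot: [1.0, -0.002, 0.0, 0.0]
ft_force: [-0.2, -0.7, 0.2]
grip_width: 0.004
grasp_force: 0.0
```

Emit:
carry_out(
  deltas=[
    [0.03,-0.5,0.1,0,-1],
    [0.03,-0.5,0.1,0,-1],
    [0.03,-0.5,0.1,0,-1],
    [0.03,-0.5,0.4,0,-1],
    [0.03,-0.5,0.7,0,-1],
    [0.03,-0.5,0.87,0,-1],
    [0.03,-0.5,0.87,0,-1],
    [0.03,-0.5,0.87,0,-1],
  ],
)

```text
clock: 6.02
position: [0.5174, 0.1161, 0.0492]
ee_rot: [1.0, -0.001, 0.001, 0.0]
ft_force: [-0.1, -0.6, -0.0]
grip_width: -0.004
grasp_force: 0.0
```

```bash
python3 - <<'E'
from h import *
p=camera('side'); save(p,'s1'); cv2.imwrite('pics/s1c.png',cv2.resize(p['img'][120:270,160:360,::-1],None,fx=3,fy=3))
E
```

```text
(no output)
```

View pics/s1c.png

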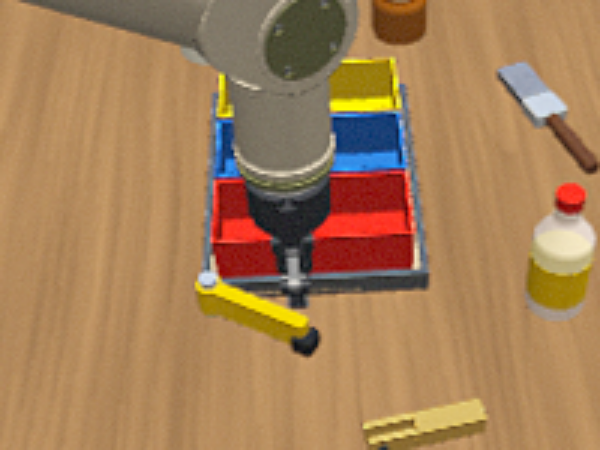

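The shut fingers (crop pixel (297,300)) stand between the caddy's side and the leg, clear of both. Now the sweep.

Emit:
carry_out(
  deltas=[
    [-0.04,0.07,0,0,-1],
    [-0.08,0.14,0,0,-1],
    [-0.12,0.21,0,0,-1],
    [-0.17,0.29,0,0,-1],
    [-0.22,0.33,0,0,-1],
    [-0.27,0.36,0,0,-1],
    [-0.32,0.39,0,0,-1],
    [-0.37,0.42,0,0,-1],
    [-0.4,0.44,0,0,-1],
    [-0.43,0.45,0,0,-1],
    [-0.43,0.45,0,0,-1],
  ],
)

```text
clock: 7.45
position: [0.4512, 0.0494, 0.0477]
ee_rot: [1.0, -0.0, -0.0, 0.0]
ft_force: [-0.3, 0.5, -0.4]
grip_width: -0.0
grasp_force: 0.0
```

Emit:
carry_out(
  deltas=[
    [-0.01,0,0,0,-1],
    [-0.02,0,0,0,-1],
    [-0.03,0,0,0,-1],
    [-0.04,0,0,0,-1],
    [-0.04,0,0,0,-1],
  ],
)

```text
clock: 8.07
position: [0.4478, 0.0496, 0.0482]
ee_rot: [1.0, -0.001, 0.002, -0.0]
ft_force: [12.6, -2.1, -9.4]
grip_width: 0.0
grasp_force: 6.1
```

```bash
cat >> h.py <<'E'
def leg(p):
    W=world(p)
    for r in outline_of('prop_leg',p)[:2]:
        m=r['region']&(p['depth']>0)&(abs(W[...,2]-.042)<.006)
        P=np.ascontiguousarray(W[m][:,:2].astype(np.float32))
        if len(P)>20:
            d=np.linalg.svd(P-P.mean(0),full_matrices=False)[2][0]
            print('leg',round(r['conf'],2),len(P),np.round(P.mean(0),3),'axis ang %.1f'%np.degrees(np.arctan2(d[1],d[0])))
E
python3 - <<'E'
from h import *
for c in('side','scene'): leg(camera(c))
E
```

```text
leg 0.58 36 [0.428 0.034] axis ang -82.8
leg 0.74 113 [0.434 0.103] axis ang -90.4
```

Emit:
carry_out(
  deltas=[
    [-0.015,0,0,0,-1],
    [-0.015,0,0,0,-1],
    [-0.015,0,0,0,-1],
  ],
)

```text
clock: 8.65
position: [0.4476, 0.0497, 0.0488]
ee_rot: [1.0, -0.001, 0.004, -0.001]
ft_force: [21.3, -2.7, -16.4]
grip_width: -0.003
grasp_force: 10.5
```

Emit:
carry_out(
  deltas=[
    [0.1,0,0,0,-1],
    [0.2,0,0,0,-1],
    [0.2,0,-0.4,0,-1],
    [0.2,0,-1,0,-1],
    [0.2,0,-1,0,1],
    [0.2,0.7,-1,0,1],
    [0.2,1,-1,0,1],
    [0.2,1,-1,0,1],
    [0.2,1,-1,0,1],
    [0.2,1,-1,0,1],
  ],
)

```text
clock: 9.9
position: [0.4736, -0.0989, 0.1977]
ee_rot: [1.0, 0.0, -0.0, -0.0]
ft_force: [0.8, 0.4, 0.7]
grip_width: 0.995
grasp_force: 0.0
```

```bash
python3 - <<'E'
from h import *
for c in('side','scene'): p=camera(c);leg(p);print(c);pieces(p)
E
```

```text
side
file_1 0.83 c [ 0.452 -0.392] ang 2.7 wh [0.147 0.021] n 623 z95 0.023 red_s -0.041 zlo/hi [0.02  0.014] mean_s -0.0064
file_1 0.76 c [ 0.631 -0.219] ang 19.4 wh [0.146 0.021] n 361 z95 0.023 red_s -0.041 zlo/hi [0.02  0.015] mean_s -0.0142
file_1 0.62 c [ 0.627 -0.124] ang -1.7 wh [0.02  0.149] n 374 z95 0.023 red_s 0.043 zlo/hi [0.014 0.019] mean_s 0.0065
file_1 0.49 c [0.594 0.205] ang 61.4 wh [0.495 0.149] n 619 z95 0.029 red_s 0.035 zlo/hi [0.019 0.024] mean_s -0.0173
spanner_1 0.88 c [ 0.454 -0.201] ang -0.5 wh [0.031 0.145] n 504 z95 0.013 red_s 0.000 zlo/hi [0.01 0.01] mean_s 0.0002
spanner_1 0.57 c [ 0.64  -0.332] ang -16.2 wh [0.031 0.144] n 651 z95 0.013 red_s 0.000 zlo/hi [0.01 0.01] mean_s 0.0006
fork_1 0.96 c [ 0.627 -0.031] ang 9.4 wh [0.11  0.028] n 458 z95 0.027 red_s 0.000 zlo/hi [0.018 0.02 ] mean_s -0.0013
fork_1 0.57 c [ 0.451 -0.102] ang -3.8 wh [0.027 0.109] n 514 z95 0.027 red_s 0.000 zlo/hi [0.021 0.019] mean_s 0.0010
leg 0.6 159 [0.431 0.08 ] axis ang -93.1
scene
file_1 0.87 c [ 0.635 -0.221] ang 15.2 wh [0.146 0.02 ] n 220 z95 0.024 red_s -0.041 zlo/hi [0.02  0.014] mean_s -0.0064
file_1 0.68 c [ 0.452 -0.393] ang 1.8 wh [0.144 0.021] n 230 z95 0.023 red_s -0.041 zlo/hi [0.019 0.014] mean_s -0.0057
file_1 0.51 c [ 0.629 -0.126] ang 0.5 wh [0.15  0.022] n 280 z95 0.024 red_s 0.045 zlo/hi [0.014 0.019] mean_s 0.0127
spanner_1 0.87 c [ 0.642 -0.331] ang -13.8 wh [0.031 0.145] n 300 z95 0.013 red_s 0.000 zlo/hi [0.01 0.01] mean_s -0.0033
spanner_1 0.6 c [ 0.453 -0.201] ang -1.0 wh [0.031 0.149] n 279 z95 0.014 red_s 0.000 zlo/hi [0.01 0.01] mean_s 0.0046
fork_1 0.69 c [ 0.452 -0.102] ang -3.6 wh [0.024 0.113] n 232 z95 0.028 red_s 0.000 zlo/hi [0.023 0.02 ] mean_s -0.0006
fork_1 0.62 c [ 0.627 -0.031] ang 10.6 wh [0.112 0.025] n 292 z95 0.027 red_s 0.000 zlo/hi [0.021 0.021] mean_s 0.0112
```

Emit:
carry_out(
  deltas=[
    [-0.21,0.01,0.47,0.12,0],
    [-0.21,0.01,0.47,0.12,0],
    [-0.21,0.01,0.47,0.12,0],
    [-0.21,0.01,0.47,0.12,0],
    [-0.21,0.01,0.47,0.12,0],
  ],
)

```text
clock: 11.02
position: [0.4432, -0.1017, 0.1287]
ee_rot: [1.0, -0.031, 0.001, 0.0]
ft_force: [0.9, -0.2, -0.8]
grip_width: 0.5
grasp_force: 0.0
```

Emit:
carry_out(
  deltas=[
    [0,0,0.3,0,0],
    [0,0,0.6,0,0],
    [0,0,0.67,0,0],
    [0,0,0.67,0,0],
    [0,0,0.67,0,-1],
    [0,0,0.67,0,-1],
    [0,0,0.67,0,-1],
    [0,0,0.67,0,-1],
    [0,0,0.67,0,-1],
    [0,0,0.67,0,-1],
  ],
  force=80,
)

```text
clock: 12.28
position: [0.4433, -0.1017, 0.0289]
ee_rot: [0.999, -0.032, 0.002, 0.001]
ft_force: [-2.6, 1.4, 7.8]
grip_width: 0.26
grasp_force: 79.3
```

Emit:
carry_out(
  deltas=[
    [0,0,-0.3,0,-1],
    [0,0,-0.6,-0.06,-1],
    [0,0,-1,-0.12,-1],
    [0,0,-1,-0.12,-1],
    [0,0,-1,-0.12,-1],
  ],
)

```text
clock: 12.9
position: [0.4416, -0.1017, 0.177]
ee_rot: [1.0, -0.0, 0.0, 0.0]
ft_force: [-1.0, -0.1, -3.8]
grip_width: 0.261
grasp_force: 79.8
```

Emit:
carry_out(
  deltas=[
    [0.19,-1,0,0,-1],
    [0.19,-1,0,0,-1],
    [0.19,-1,0,0,-1],
    [0.19,-1,0,0,-1],
  ],
)

```text
clock: 13.4
position: [0.4696, 0.0508, 0.1755]
ee_rot: [1.0, 0.002, -0.001, -0.001]
ft_force: [-0.2, -0.3, -3.9]
grip_width: 0.26
grasp_force: 79.8
```

Emit:
carry_out(
  deltas=[
    [0.19,-1,0,0,-1],
    [0.19,-1,0,0,-1],
    [0.19,-1,0,0,-1],
    [0.19,-1,0,0,-1],
  ],
)

```text
clock: 13.9
position: [0.4983, 0.1996, 0.1754]
ee_rot: [1.0, 0.001, -0.001, -0.0]
ft_force: [0.8, -1.7, -3.5]
grip_width: 0.258
grasp_force: 80.1
```

Emit:
carry_out(
  deltas=[
    [0.19,-1,0,0,-1],
    [0.19,-1,0,0,-1],
    [0.19,-1,0,0,-1],
    [0.19,-1,0,0,-1],
    [0.19,-1,0,0,-1],
  ],
)

```text
clock: 14.52
position: [0.5283, 0.3458, 0.1758]
ee_rot: [1.0, -0.001, -0.0, 0.001]
ft_force: [0.2, 0.0, -3.0]
grip_width: 0.261
grasp_force: 80.3
```

Emit:
carry_out(
  deltas=[
    [0.02,-0.41,0,0,-1],
    [0.02,-0.41,0,0,-1],
    [0.02,-0.41,0,0,-1],
    [0.02,-0.41,0,0,-1],
  ],
)

```text
clock: 15.02
position: [0.5318, 0.4076, 0.1767]
ee_rot: [1.0, -0.002, 0.0, 0.001]
ft_force: [-0.1, -0.4, -3.5]
grip_width: 0.259
grasp_force: 80.7
```

Emit:
carry_out(
  deltas=[
    [0,0,0.35,0,-1],
    [0,0,0.67,0,-1],
    [0,0,0.67,0,-1],
    [0,0,0.67,0,-0.3],
    [0,0,0.67,0,-0.25],
    [0,0,0.67,0,-0.25],
    [0,0,0.67,0,-0.25],
    [0,0,0.3,0,-0.25],
    [0,0,0,0,0],
    [0,0,0,0,0],
  ],
)

```text
clock: 16.27
position: [0.5319, 0.4115, 0.1815]
ee_rot: [1.0, -0.0, 0.003, -0.002]
ft_force: [-0.0, -0.1, -0.1]
grip_width: 0.502
grasp_force: 0.0
```

Emit:
carry_out(
  deltas=[
    [0.23,1,0,0,0],
    [0.23,1,0,0,0],
    [0.23,1,0,0,0],
    [0.23,1,0,0,0],
  ],
)

```text
clock: 16.77
position: [0.5662, 0.2563, 0.1761]
ee_rot: [1.0, -0.003, -0.0, 0.001]
ft_force: [-0.1, 0.5, 0.4]
grip_width: 0.499
grasp_force: 0.0
```

Emit:
carry_out(
  deltas=[
    [0.23,1,0,0,0],
    [0.23,1,0,0,0],
    [0.23,1,0,0,0],
    [0.23,1,0,0,0],
  ],
)

```text
clock: 17.27
position: [0.5999, 0.1078, 0.1762]
ee_rot: [1.0, -0.002, -0.0, 0.0]
ft_force: [-0.1, -0.3, -0.1]
grip_width: 0.5
grasp_force: 0.0
```

```bash
python3 - <<'E'
from h import *
print(manip.get_obs()['position'])
for c in('side','scene'):
    p=camera(c);print(c);pieces(p)
E
```

```text
[0.59993303 0.10776344 0.17620501]
side
file_1 0.72 c [ 0.453 -0.392] ang 3.2 wh [0.148 0.021] n 658 z95 0.023 red_s -0.042 zlo/hi [0.02  0.014] mean_s -0.0046
file_1 0.62 c [ 0.633 -0.222] ang 15.6 wh [0.149 0.021] n 455 z95 0.023 red_s -0.042 zlo/hi [0.019 0.014] mean_s -0.0073
spanner_1 0.8 c [ 0.641 -0.33 ] ang -16.1 wh [0.034 0.144] n 650 z95 0.013 red_s 0.000 zlo/hi [0.01 0.01] mean_s 0.0014
spanner_1 0.72 c [ 0.453 -0.199] ang -1.0 wh [0.036 0.146] n 508 z95 0.013 red_s 0.000 zlo/hi [0.01 0.01] mean_s -0.0001
fork_1 0.74 c [ 0.63 -0.03] ang 19.0 wh [0.118 0.04 ] n 466 z95 0.027 red_s 0.000 zlo/hi [0.019 0.02 ] mean_s -0.0045
fork_1 0.4 c [0.527 0.412] ang -2.4 wh [0.026 0.083] n 98 z95 0.044 red_s 0.000 zlo/hi [0.041 0.039] mean_s 0.0022
scene
file_1 0.71 c [ 0.633 -0.221] ang 15.5 wh [0.153 0.022] n 300 z95 0.023 red_s -0.040 zlo/hi [0.019 0.013] mean_s -0.0018
file_1 0.62 c [ 0.626 -0.127] ang 1.7 wh [0.154 0.022] n 276 z95 0.024 red_s 0.047 zlo/hi [0.014 0.019] mean_s 0.0120
file_1 0.61 c [ 0.452 -0.392] ang 3.0 wh [0.148 0.021] n 212 z95 0.024 red_s -0.039 zlo/hi [0.019 0.014] mean_s -0.0042
spanner_1 0.82 c [ 0.641 -0.333] ang -16.1 wh [0.032 0.146] n 363 z95 0.014 red_s 0.000 zlo/hi [0.01 0.01] mean_s 0.0020
spanner_1 0.57 c [ 0.452 -0.201] ang -0.9 wh [0.031 0.146] n 268 z95 0.014 red_s 0.000 zlo/hi [0.01 0.01] mean_s 0.0034
fork_1 0.59 c [0.542 0.408] ang 0.6 wh [0.11  0.026] n 296 z95 0.043 red_s 0.000 zlo/hi [0.038 0.032] mean_s 0.0043
fork_1 0.52 c [ 0.627 -0.03 ] ang 10.5 wh [0.112 0.028] n 300 z95 0.028 red_s 0.000 zlo/hi [0.02  0.021] mean_s 0.0085
```

Emit:
carry_out(
  deltas=[
    [0.25,0.91,0.1,-0.35,0],
    [0.25,0.91,0.33,-0.35,0],
    [0.25,0.91,0.33,-0.35,0],
    [0.25,0.91,0.33,-0.35,0],
    [0.25,0.91,0.33,-0.35,0],
    [0.25,0.91,0.33,-0.35,0],
  ],
)

```text
clock: 18.42
position: [0.6371, -0.0244, 0.1283]
ee_rot: [0.996, 0.093, 0.001, -0.0]
ft_force: [-0.1, -0.5, -0.0]
grip_width: 0.497
grasp_force: 0.0
```

Emit:
carry_out(
  deltas=[
    [0,0,0.3,0,0],
    [0,0,0.6,0,0],
    [0,0,0.67,0,0],
    [0,0,0.67,0,0],
    [0,0,0.67,0,-1],
    [0,0,0.67,0,-1],
    [0,0,0.67,0,-1],
    [0,0,0.67,0,-1],
    [0,0,0.67,0,-1],
    [0,0,0.67,0,-1],
  ],
)

```text
clock: 19.68
position: [0.6385, -0.0268, 0.0295]
ee_rot: [0.996, 0.091, 0.002, 0.0]
ft_force: [-1.6, 0.0, 7.2]
grip_width: 0.26
grasp_force: 79.6
```

Emit:
carry_out(
  deltas=[
    [0,0,-0.3,0,-1],
    [0,0,-0.6,0.15,-1],
    [0,0,-1,0.35,-1],
    [0,0,-1,0.35,-1],
    [0,0,-1,0.35,-1],
  ],
)

```text
clock: 20.3
position: [0.6366, -0.0269, 0.1767]
ee_rot: [1.0, 0.0, -0.0, 0.0]
ft_force: [-0.8, -0.5, -4.1]
grip_width: 0.261
grasp_force: 79.7
```

Emit:
carry_out(
  deltas=[
    [-0.2,-0.95,0,0,-1],
    [-0.2,-0.95,0,0,-1],
    [-0.2,-0.95,0,0,-1],
    [-0.2,-0.95,0,0,-1],
  ],
)

```text
clock: 20.8
position: [0.6057, 0.1177, 0.1754]
ee_rot: [1.0, 0.002, -0.001, -0.0]
ft_force: [-0.3, -0.0, -4.3]
grip_width: 0.259
grasp_force: 79.8
```

Emit:
carry_out(
  deltas=[
    [-0.2,-0.95,0,0,-1],
    [-0.2,-0.95,0,0,-1],
    [-0.2,-0.95,0,0,-1],
    [-0.2,-0.95,0,0,-1],
  ],
)

```text
clock: 21.3
position: [0.5767, 0.2585, 0.1758]
ee_rot: [1.0, 0.001, -0.001, 0.0]
ft_force: [1.4, 0.3, -3.5]
grip_width: 0.258
grasp_force: 80.0
```

Emit:
carry_out(
  deltas=[
    [-0.18,-0.87,0,0,-1],
    [-0.18,-0.87,0,0,-1],
    [-0.18,-0.87,0,0,-1],
    [-0.18,-0.87,0,0,-1],
    [-0.18,-0.87,0,0,-1],
  ],
)

```text
clock: 21.92
position: [0.5521, 0.3856, 0.1762]
ee_rot: [1.0, -0.002, 0.0, 0.001]
ft_force: [0.2, -0.5, -3.9]
grip_width: 0.255
grasp_force: 80.4
```

Emit:
carry_out(
  deltas=[
    [0,-0.02,0.35,0,-1],
    [0,-0.02,0.67,0,-1],
    [0,-0.02,0.67,0,-1],
    [0,-0.02,0.67,0,-0.35],
    [0,-0.02,0.67,0,-0.32],
    [0,-0.02,0.67,0,-0.32],
    [0,-0.02,0.67,0,-0.32],
    [0,-0.02,0.3,0,-0.32],
    [0,-0.02,0,0,0],
    [0,-0.02,0,0,0],
  ],
)

```text
clock: 23.18
position: [0.5511, 0.3941, 0.182]
ee_rot: [1.0, 0.0, 0.003, -0.003]
ft_force: [-0.8, -1.0, 0.5]
grip_width: 0.503
grasp_force: 0.0
```

Emit:
carry_out(
  deltas=[
    [0.24,1,0,0,0],
    [0.24,1,0,0,0],
    [0.24,1,0,0,0],
    [0.24,1,0,0,0],
  ],
)

```text
clock: 23.68
position: [0.5871, 0.2387, 0.1764]
ee_rot: [1.0, -0.003, 0.0, 0.001]
ft_force: [-0.2, 1.4, -0.5]
grip_width: 0.502
grasp_force: 0.0
```

Emit:
carry_out(
  deltas=[
    [0.24,1,0,0,0],
    [0.24,1,0,0,0],
    [0.24,1,0,0,0],
    [0.24,1,0,0,0],
  ],
)

```text
clock: 24.18
position: [0.6224, 0.0901, 0.1764]
ee_rot: [1.0, -0.002, -0.0, 0.0]
ft_force: [-0.0, 0.7, -1.1]
grip_width: 0.496
grasp_force: 0.0
```

```bash
python3 - <<'E'
from h import *
print(manip.get_obs()['position'])
for c in('side','scene'):
    p=camera(c);print(c);leg(p);pieces(p)
E
```

```text
[0.62244972 0.09005183 0.17637849]
side
leg 0.78 174 [0.429 0.077] axis ang -91.0
file_1 0.76 c [ 0.633 -0.22 ] ang 16.9 wh [0.15  0.021] n 431 z95 0.023 red_s -0.043 zlo/hi [0.019 0.014] mean_s -0.0073
file_1 0.68 c [ 0.627 -0.124] ang -1.3 wh [0.022 0.149] n 397 z95 0.022 red_s 0.043 zlo/hi [0.014 0.019] mean_s 0.0063
file_1 0.62 c [0.536 0.19 ] ang 88.5 wh [0.356 0.228] n 818 z95 0.045 red_s -0.035 zlo/hi [0.025 0.026] mean_s -0.0621
spanner_1 0.75 c [ 0.64  -0.332] ang -15.8 wh [0.032 0.145] n 640 z95 0.012 red_s 0.000 zlo/hi [0.01 0.01] mean_s 0.0012
spanner_1 0.59 c [ 0.453 -0.201] ang -1.1 wh [0.031 0.146] n 518 z95 0.013 red_s 0.000 zlo/hi [0.01 0.01] mean_s -0.0006
fork_1 0.54 c [0.539 0.41 ] ang 0.9 wh [0.1   0.027] n 115 z95 0.043 red_s 0.000 zlo/hi [0.041 0.039] mean_s -0.0007
scene
leg 0.67 38 [0.431 0.04 ] axis ang 80.7
leg 0.22 98 [ 0.463 -0.295] axis ang 43.1
file_1 0.84 c [ 0.636 -0.22 ] ang 16.0 wh [0.149 0.019] n 258 z95 0.024 red_s -0.041 zlo/hi [0.02  0.014] mean_s -0.0027
file_1 0.67 c [ 0.627 -0.126] ang 0.6 wh [0.15  0.021] n 272 z95 0.023 red_s 0.045 zlo/hi [0.014 0.019] mean_s 0.0111
file_1 0.61 c [ 0.454 -0.388] ang 7.1 wh [0.149 0.022] n 207 z95 0.024 red_s -0.041 zlo/hi [0.02  0.015] mean_s -0.0060
spanner_1 0.98 c [ 0.639 -0.331] ang -16.1 wh [0.033 0.148] n 370 z95 0.014 red_s 0.000 zlo/hi [0.01  0.009] mean_s 0.0038
spanner_1 0.79 c [ 0.453 -0.2  ] ang -1.3 wh [0.029 0.146] n 262 z95 0.014 red_s 0.000 zlo/hi [0.01 0.01] mean_s 0.0053
fork_1 0.61 c [0.542 0.409] ang 3.1 wh [0.11  0.046] n 328 z95 0.043 red_s 0.000 zlo/hi [0.037 0.033] mean_s 0.0034
fork_1 0.52 c [0.541 0.378] ang -7.5 wh [0.032 0.121] n 183 z95 0.044 red_s 0.000 zlo/hi [0.039 0.039] mean_s 0.0041
```

Emit:
carry_out(
  deltas=[
    [0.12,0.7,0,0,0],
    [0.12,0.7,0,0,0],
    [0.12,0.7,0,0,0],
  ],
)

```text
clock: 25.05
position: [0.6404, -0.0185, 0.1764]
ee_rot: [1.0, -0.004, -0.0, 0.001]
ft_force: [0.3, 0.0, -0.4]
grip_width: 0.5
grasp_force: 0.0
```

Emit:
carry_out(
  deltas=[
    [0.12,0.74,0.33,0,0],
    [0.12,0.74,0.33,0,0],
    [0.12,0.74,0.33,0,0],
    [0.12,0.74,0.33,0,0],
    [0.12,0.74,0.33,0,0],
  ],
)

```text
clock: 25.68
position: [0.6583, -0.1218, 0.1282]
ee_rot: [1.0, 0.001, 0.001, -0.0]
ft_force: [-0.1, 0.3, 0.2]
grip_width: 0.499
grasp_force: 0.0
```

Emit:
carry_out(
  deltas=[
    [0,0,0.3,0,0],
    [0,0,0.6,0,0],
    [0,0,0.67,0,0],
    [0,0,0.67,0,0],
    [0,0,0.67,0,-1],
    [0,0,0.67,0,-1],
    [0,0,0.67,0,-1],
    [0,0,0.67,0,-1],
    [0,0,0.67,0,-1],
    [0,0,0.67,0,-1],
  ],
  force=70,
)

```text
clock: 26.92
position: [0.6594, -0.1242, 0.0294]
ee_rot: [1.0, -0.0, 0.002, 0.0]
ft_force: [-1.7, 0.6, 6.0]
grip_width: 0.235
grasp_force: 69.9
```

Emit:
carry_out(
  deltas=[
    [0,0,-0.3,0,-1],
    [0,0,-0.6,0,-1],
    [0,0,-1,0,-1],
    [0,0,-1,0,-1],
    [0,0,-1,0,-1],
  ],
)

```text
clock: 27.55
position: [0.6578, -0.1243, 0.1771]
ee_rot: [1.0, -0.0, 0.0, 0.0]
ft_force: [-0.3, 0.6, -2.3]
grip_width: 0.237
grasp_force: 68.9
```

Emit:
carry_out(
  deltas=[
    [-0.3,-1,0,0,-1],
    [-0.3,-1,0,0,-1],
    [-0.3,-1,0,0,-1],
    [-0.3,-1,0,0,-1],
  ],
)

```text
clock: 28.05
position: [0.6114, 0.0293, 0.1757]
ee_rot: [1.0, 0.002, -0.001, -0.0]
ft_force: [-0.9, -0.8, -1.2]
grip_width: 0.234
grasp_force: 68.9
```

Emit:
carry_out(
  deltas=[
    [-0.3,-1,0,0,-1],
    [-0.3,-1,0,0,-1],
    [-0.3,-1,0,0,-1],
    [-0.3,-1,0,0,-1],
  ],
)

```text
clock: 28.55
position: [0.5668, 0.1779, 0.1759]
ee_rot: [1.0, 0.002, -0.001, -0.0]
ft_force: [0.6, 0.8, -0.9]
grip_width: 0.237
grasp_force: 69.0
```

Emit:
carry_out(
  deltas=[
    [0,-0.29,0,0,-1],
    [0,-0.29,0,0,-1],
    [0,-0.29,0.35,0,-1],
    [0,-0.29,0.67,0,-1],
    [0,-0.29,0.67,0,-1],
  ],
)

```text
clock: 29.18
position: [0.5663, 0.2159, 0.0723]
ee_rot: [1.0, -0.001, -0.004, 0.002]
ft_force: [-0.5, -0.1, 0.3]
grip_width: 0.233
grasp_force: 69.0
```

Emit:
carry_out(
  deltas=[
    [0,0,0,0,-0.35],
    [0,0,0,0,-0.32],
    [0,0,0,0,-0.32],
    [0,0,0,0,-0.32],
    [0,0,-0.3,0,-0.32],
    [0,0,-0.67,0,0],
    [0,0,-0.67,0,0],
  ],
)

```text
clock: 30.05
position: [0.57, 0.2207, 0.1818]
ee_rot: [1.0, -0.0, 0.004, -0.001]
ft_force: [0.1, 1.3, -1.1]
grip_width: 0.499
grasp_force: 0.0
```

Emit:
carry_out(
  deltas=[
    [0.1,1,0,0,0],
    [0.1,1,0,0,0],
    [0.1,1,0,0,0],
    [0.1,1,0,0,0],
  ],
)

```text
clock: 30.55
position: [0.583, 0.0663, 0.176]
ee_rot: [1.0, -0.002, -0.0, 0.001]
ft_force: [0.0, 0.3, 1.1]
grip_width: 0.5
grasp_force: 0.0
```

Emit:
carry_out(
  deltas=[
    [0.1,1,0,0,0],
    [0.1,1,0,0,0],
    [0.1,1,0,0,0],
    [0.1,1,0,0,0],
    [0.1,1,0,0,0],
  ],
)

```text
clock: 31.18
position: [0.5979, -0.0781, 0.1766]
ee_rot: [1.0, 0.001, -0.0, -0.001]
ft_force: [-0.9, 0.7, -0.0]
grip_width: 0.498
grasp_force: 0.0
```

```bash
python3 - <<'E'
from h import *
print(manip.get_obs()['position'])
for c in('side','scene'):
    p=camera(c);print(c);pieces(p);save(p,c+'2')
E
```

```text
[ 0.59789888 -0.07808102  0.17661933]
side
file_1 0.79 c [ 0.453 -0.39 ] ang 6.8 wh [0.146 0.021] n 626 z95 0.023 red_s -0.041 zlo/hi [0.02  0.014] mean_s -0.0048
file_1 0.57 c [ 0.634 -0.221] ang 15.1 wh [0.15  0.022] n 470 z95 0.023 red_s -0.044 zlo/hi [0.019 0.014] mean_s -0.0083
file_1 0.52 c [0.515 0.219] ang -1.5 wh [0.02 0.1 ] n 131 z95 0.036 red_s 0.012 zlo/hi [0.03  0.033] mean_s 0.0003
spanner_1 0.59 c [ 0.453 -0.201] ang -1.0 wh [0.031 0.145] n 514 z95 0.013 red_s 0.000 zlo/hi [0.01 0.01] mean_s -0.0012
scene
file_1 0.81 c [ 0.452 -0.392] ang 2.4 wh [0.147 0.021] n 221 z95 0.023 red_s -0.038 zlo/hi [0.02  0.014] mean_s -0.0028
file_1 0.64 c [ 0.633 -0.222] ang 14.0 wh [0.15  0.022] n 295 z95 0.023 red_s -0.040 zlo/hi [0.019 0.014] mean_s -0.0028
file_1 0.63 c [0.533 0.22 ] ang -2.0 wh [0.024 0.148] n 219 z95 0.039 red_s 0.029 zlo/hi [0.029 0.036] mean_s 0.0098
spanner_1 0.81 c [ 0.642 -0.332] ang -16.0 wh [0.029 0.142] n 298 z95 0.014 red_s 0.000 zlo/hi [0.01 0.01] mean_s 0.0056
spanner_1 0.71 c [ 0.453 -0.201] ang -1.0 wh [0.03  0.144] n 267 z95 0.014 red_s 0.000 zlo/hi [0.01 0.01] mean_s 0.0035
fork_1 0.72 c [0.529 0.374] ang -3.4 wh [0.031 0.133] n 173 z95 0.045 red_s 0.000 zlo/hi [0.039 0.038] mean_s 0.0120
fork_1 0.54 c [0.544 0.399] ang -2.6 wh [0.023 0.111] n 225 z95 0.044 red_s 0.000 zlo/hi [0.04  0.034] mean_s 0.0045
```

View pics/scene2.png

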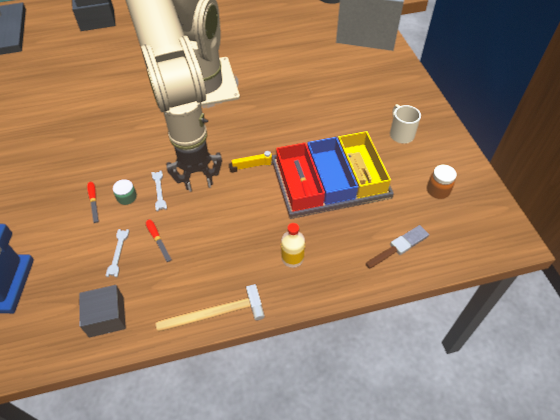

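Scene picture: the leg sticks straight out at (250,161), one file lies in the red bin (299,170), both forks lie in the yellow bin (360,170), and the remaining pieces are undisturbed.

Emit:
carry_out(
  deltas=[
    [0.03,1,0.1,-0.2,0],
    [0.03,1,0.33,-0.51,0],
    [0.03,1,0.33,-0.51,0],
    [0.03,1,0.33,-0.51,0],
    [0.03,1,0.33,-0.51,0],
    [0.03,1,0.33,-0.51,0],
    [0.03,1,0.33,-0.51,0],
  ],
)

```text
clock: 32.45
position: [0.6027, -0.2298, 0.1279]
ee_rot: [0.991, 0.134, 0.0, 0.0]
ft_force: [-0.1, -0.8, -0.3]
grip_width: 0.499
grasp_force: 0.0
```

Emit:
carry_out(
  deltas=[
    [0,0,0.3,0,0],
    [0,0,0.6,0,0],
    [0,0,0.67,0,0],
    [0,0,0.67,0,0],
    [0,0,0.67,0,-1],
    [0,0,0.67,0,-1],
    [0,0,0.67,0,-1],
    [0,0,0.67,0,-1],
    [0,0,0.67,0,-1],
    [0,0,0.67,0,-1],
  ],
  force=70,
)

```text
clock: 33.7
position: [0.6038, -0.2309, 0.0294]
ee_rot: [0.991, 0.133, 0.002, 0.001]
ft_force: [-1.5, 2.0, 7.5]
grip_width: 0.236
grasp_force: 70.1
```

Emit:
carry_out(
  deltas=[
    [0,0,-0.3,0,-1],
    [0,0,-0.6,0.2,-1],
    [0,0,-1,0.51,-1],
    [0,0,-1,0.51,-1],
    [0,0,-1,0.51,-1],
    [0,0,-1,0.51,-1],
  ],
)

```text
clock: 34.45
position: [0.6015, -0.2306, 0.1754]
ee_rot: [1.0, 0.0, -0.001, -0.0]
ft_force: [0.6, 0.6, -1.4]
grip_width: 0.239
grasp_force: 69.0
```

Emit:
carry_out(
  deltas=[
    [-0.2,-0.95,0,0,-1],
    [-0.2,-0.95,0,0,-1],
    [-0.2,-0.95,0,0,-1],
    [-0.2,-0.95,0,0,-1],
  ],
)

```text
clock: 34.95
position: [0.572, -0.0868, 0.1762]
ee_rot: [1.0, 0.001, -0.001, -0.0]
ft_force: [0.7, -0.7, -1.4]
grip_width: 0.236
grasp_force: 69.1
```

Emit:
carry_out(
  deltas=[
    [-0.2,-0.95,0,0,-1],
    [-0.2,-0.95,0,0,-1],
    [-0.2,-0.95,0,0,-1],
    [-0.2,-0.95,0,0,-1],
  ],
)

```text
clock: 35.45
position: [0.5427, 0.0542, 0.1765]
ee_rot: [1.0, 0.0, -0.0, 0.0]
ft_force: [0.2, -0.2, -1.7]
grip_width: 0.24
grasp_force: 69.1
```

Emit:
carry_out(
  deltas=[
    [-0.24,-0.95,0,0,-1],
    [-0.24,-0.95,0,0,-1],
    [-0.24,-0.95,0,0,-1],
    [-0.24,-0.95,0.35,0,-1],
    [-0.24,-0.95,0.67,0,-1],
    [-0.24,-0.95,0.67,0,-1],
  ],
)

```text
clock: 36.2
position: [0.5056, 0.1934, 0.0729]
ee_rot: [1.0, -0.002, -0.003, 0.001]
ft_force: [-0.2, -0.3, -1.0]
grip_width: 0.239
grasp_force: 69.1
```

Emit:
carry_out(
  deltas=[
    [0,-0.02,0,0,-1],
    [0,-0.02,0,0,-0.35],
    [0,-0.02,0,0,-0.34],
    [0,-0.02,0,0,-0.34],
    [0,-0.02,0,0,-0.34],
    [0,-0.02,-0.3,0,-0.34],
    [0,-0.02,-0.67,0,0],
    [0,-0.02,-0.67,0,0],
  ],
)

```text
clock: 37.2
position: [0.5085, 0.2011, 0.181]
ee_rot: [1.0, -0.0, 0.003, -0.001]
ft_force: [-0.0, -0.9, -0.4]
grip_width: 0.501
grasp_force: 0.0
```

Emit:
carry_out(
  deltas=[
    [-0.12,0.9,0,0,0],
    [-0.12,0.9,0,0,0],
    [-0.12,0.9,0,0,0],
    [-0.12,0.9,0,0,0],
  ],
)

```text
clock: 37.7
position: [0.4883, 0.0642, 0.1764]
ee_rot: [1.0, -0.001, -0.0, 0.0]
ft_force: [0.0, -0.3, -0.1]
grip_width: 0.498
grasp_force: 0.0
```

Emit:
carry_out(
  deltas=[
    [-0.12,0.9,0,0,0],
    [-0.12,0.9,0,0,0],
    [-0.12,0.9,0,0,0],
    [-0.12,0.9,0,0,0],
    [-0.12,0.9,0,0,0],
  ],
)

```text
clock: 38.33
position: [0.4709, -0.0677, 0.1767]
ee_rot: [1.0, 0.001, 0.0, -0.0]
ft_force: [-0.4, 0.0, 0.8]
grip_width: 0.503
grasp_force: 0.0
```

```bash
python3 - <<'E'
from h import *
print(manip.get_obs()['position'])
for c in('side','scene'):
    p=camera(c);print(c);pieces(p)
E
```

```text
[ 0.47090219 -0.06766804  0.17674464]
side
file_1 0.59 c [ 0.453 -0.392] ang 0.2 wh [0.148 0.026] n 645 z95 0.023 red_s -0.041 zlo/hi [0.02  0.014] mean_s -0.0057
file_1 0.54 c [0.556 0.222] ang -32.7 wh [0.081 0.107] n 209 z95 0.040 red_s 0.012 zlo/hi [0.028 0.036] mean_s 0.0007
spanner_1 0.77 c [ 0.453 -0.201] ang -0.9 wh [0.03  0.145] n 504 z95 0.013 red_s 0.000 zlo/hi [0.01 0.01] mean_s -0.0005
spanner_1 0.75 c [ 0.64  -0.332] ang -16.3 wh [0.032 0.144] n 646 z95 0.013 red_s 0.000 zlo/hi [0.01 0.01] mean_s 0.0005
scene
file_1 0.65 c [0.536 0.219] ang -5.2 wh [0.021 0.142] n 214 z95 0.039 red_s 0.027 zlo/hi [0.03  0.036] mean_s 0.0070
file_1 0.6 c [0.534 0.188] ang 8.9 wh [0.118 0.019] n 140 z95 0.040 red_s -0.021 zlo/hi [0.036 0.033] mean_s -0.0094
file_1 0.48 c [ 0.454 -0.39 ] ang 5.1 wh [0.145 0.021] n 249 z95 0.024 red_s -0.042 zlo/hi [0.02  0.014] mean_s -0.0032
spanner_1 0.63 c [ 0.641 -0.332] ang -15.3 wh [0.032 0.145] n 375 z95 0.013 red_s 0.000 zlo/hi [0.01 0.01] mean_s 0.0033
spanner_1 0.57 c [ 0.455 -0.2  ] ang -1.4 wh [0.029 0.145] n 247 z95 0.014 red_s 0.000 zlo/hi [0.01 0.01] mean_s 0.0076
fork_1 0.63 c [0.54  0.379] ang -1.2 wh [0.017 0.114] n 158 z95 0.043 red_s 0.000 zlo/hi [0.04  0.038] mean_s 0.0061
fork_1 0.59 c [0.544 0.399] ang -1.9 wh [0.026 0.113] n 230 z95 0.043 red_s 0.000 zlo/hi [0.04  0.034] mean_s 0.0041
```

Emit:
carry_out(
  deltas=[
    [-0.12,0.88,0.1,0.035,0],
    [-0.12,0.88,0.33,0.035,0],
    [-0.12,0.88,0.33,0.035,0],
    [-0.12,0.88,0.33,0.035,0],
    [-0.12,0.88,0.33,0.035,0],
    [-0.12,0.88,0.33,0.035,0],
  ],
)

```text
clock: 39.48
position: [0.4532, -0.2008, 0.1282]
ee_rot: [1.0, -0.008, 0.001, 0.0]
ft_force: [0.2, -0.5, 0.5]
grip_width: 0.5
grasp_force: 0.0
```

Emit:
carry_out(
  deltas=[
    [0,0,0.3,0,0],
    [0,0,0.6,0,0],
    [0,0,0.66,0,0],
    [0,0,0.66,0,0],
    [0,0,0.66,0,-1],
    [0,0,0.66,0,-1],
    [0,0,0.66,0,-1],
    [0,0,0.66,0,-1],
    [0,0,0.66,0,-1],
    [0,0,0.66,0,-1],
    [0,0,0.66,0,-1],
  ],
  force=70,
)

```text
clock: 40.85
position: [0.4534, -0.2025, 0.0301]
ee_rot: [1.0, -0.009, 0.001, 0.001]
ft_force: [-1.7, 1.7, 9.7]
grip_width: 0.115
grasp_force: 68.6
```

Emit:
carry_out(
  deltas=[
    [0,0,-0.3,0,-1],
    [0,0,-0.6,-0.035,-1],
    [0,0,-1,-0.035,-1],
    [0,0,-1,-0.035,-1],
    [0,0,-1,-0.035,-1],
  ],
)

```text
clock: 41.48
position: [0.4521, -0.2022, 0.1784]
ee_rot: [1.0, -0.0, 0.0, 0.0]
ft_force: [-0.2, 0.3, -1.6]
grip_width: 0.114
grasp_force: 68.5
```

Emit:
carry_out(
  deltas=[
    [0.19,-1,0,0,-1],
    [0.19,-1,0,0,-1],
    [0.19,-1,0,0,-1],
    [0.19,-1,0,0,-1],
  ],
)

```text
clock: 41.98
position: [0.4804, -0.0495, 0.1771]
ee_rot: [1.0, 0.002, -0.001, -0.001]
ft_force: [-0.4, -1.1, -2.1]
grip_width: 0.113
grasp_force: 68.6
```

Emit:
carry_out(
  deltas=[
    [0.19,-1,0,0,-1],
    [0.19,-1,0,0,-1],
    [0.19,-1,0,0,-1],
    [0.19,-1,0,0,-1],
  ],
)

```text
clock: 42.48
position: [0.509, 0.0992, 0.1772]
ee_rot: [1.0, 0.001, -0.001, -0.0]
ft_force: [0.1, -0.7, -1.2]
grip_width: 0.116
grasp_force: 68.7
```

Emit:
carry_out(
  deltas=[
    [0.19,-1,0,0,-1],
    [0.19,-1,0,0,-1],
    [0.19,-1,0,0,-1],
    [0.19,-1,0,0,-1],
  ],
)

```text
clock: 42.98
position: [0.5378, 0.2481, 0.177]
ee_rot: [1.0, 0.001, -0.001, 0.0]
ft_force: [-0.4, -0.9, -2.0]
grip_width: 0.114
grasp_force: 68.8
```

Emit:
carry_out(
  deltas=[
    [0,-0.44,0,0,-1],
    [0,-0.44,0,0,-1],
    [0,-0.44,0,0,-1],
    [0,-0.44,0.35,0,-1],
    [0,-0.44,0.69,0,-1],
    [0,-0.44,0.69,0,-1],
    [0,-0.44,0.69,0,-1],
  ],
)

```text
clock: 43.85
position: [0.5395, 0.3131, 0.0768]
ee_rot: [1.0, -0.001, 0.001, -0.0]
ft_force: [0.7, 0.3, -0.7]
grip_width: 0.114
grasp_force: 69.0
```

Emit:
carry_out(
  deltas=[
    [0,0,0,0,-0.45],
    [0,0,0,0,-0.43],
    [0,0,0,0,-0.43],
    [0,0,0,0,-0.43],
    [0,0,-0.3,0,-0.43],
    [0,0,-0.69,0,0],
    [0,0,-0.69,0,0],
  ],
)

```text
clock: 44.72
position: [0.5397, 0.3156, 0.1833]
ee_rot: [1.0, -0.0, 0.003, -0.002]
ft_force: [0.4, 0.1, -0.7]
grip_width: 0.503
grasp_force: 0.0
```

Emit:
carry_out(
  deltas=[
    [0.17,1,0,0,0],
    [0.17,1,0,0,0],
    [0.17,1,0,0,0],
    [0.17,1,0,0,0],
  ],
)

```text
clock: 45.22
position: [0.5641, 0.1606, 0.1776]
ee_rot: [1.0, -0.003, -0.0, 0.001]
ft_force: [0.3, -0.0, -0.1]
grip_width: 0.503
grasp_force: 0.0
```

Emit:
carry_out(
  deltas=[
    [0.17,1,0,0,0],
    [0.17,1,0,0,0],
    [0.17,1,0,0,0],
    [0.17,1,0,0,0],
  ],
)

```text
clock: 45.72
position: [0.5891, 0.0123, 0.1777]
ee_rot: [1.0, -0.002, -0.0, 0.0]
ft_force: [-0.6, 0.3, -0.7]
grip_width: 0.501
grasp_force: 0.0
```

Emit:
carry_out(
  deltas=[
    [0.17,1,0,0,0],
    [0.17,1,0,0,0],
    [0.17,1,0,0,0],
    [0.17,1,0,0,0],
    [0.17,1,0,0,0],
  ],
)

```text
clock: 46.35
position: [0.6146, -0.1329, 0.1782]
ee_rot: [1.0, 0.001, 0.0, -0.001]
ft_force: [0.2, 0.5, 0.2]
grip_width: 0.498
grasp_force: 0.0
```

```bash
python3 - <<'E'
from h import *
print(manip.get_obs()['position'])
for c in('side','scene'):
    p=camera(c);print(c);pieces(p)
E
```

```text
[ 0.61464163 -0.13294602  0.17821262]
side
file_1 0.78 c [ 0.453 -0.391] ang 4.6 wh [0.145 0.021] n 623 z95 0.023 red_s -0.041 zlo/hi [0.02  0.014] mean_s -0.0051
file_1 0.75 c [0.528 0.218] ang -4.0 wh [0.017 0.123] n 140 z95 0.039 red_s 0.028 zlo/hi [0.03  0.036] mean_s 0.0019
spanner_1 0.89 c [ 0.641 -0.332] ang -16.1 wh [0.031 0.142] n 613 z95 0.013 red_s 0.000 zlo/hi [0.01 0.01] mean_s 0.0014
scene
file_1 0.64 c [0.532 0.218] ang -4.8 wh [0.018 0.144] n 153 z95 0.040 red_s 0.032 zlo/hi [0.03  0.037] mean_s 0.0067
file_1 0.57 c [0.793 0.117] ang 74.4 wh [0.058 0.026] n 269 z95 0.067 red_s 0.000 zlo/hi [0.038 0.042] mean_s -0.0008
file_1 0.55 c [ 0.64  -0.333] ang -16.2 wh [0.032 0.147] n 373 z95 0.014 red_s 0.000 zlo/hi [0.009 0.01 ] mean_s 0.0022
file_1 0.49 c [0.535 0.187] ang 6.7 wh [0.137 0.018] n 166 z95 0.041 red_s -0.023 zlo/hi [0.036 0.032] mean_s -0.0085
file_1 0.48 c [ 0.453 -0.392] ang 1.9 wh [0.147 0.022] n 253 z95 0.023 red_s -0.042 zlo/hi [0.02  0.014] mean_s -0.0028
spanner_1 0.67 c [ 0.64  -0.332] ang -16.3 wh [0.033 0.147] n 370 z95 0.014 red_s 0.000 zlo/hi [0.009 0.01 ] mean_s 0.0015
spanner_1 0.58 c [0.532 0.315] ang 0.9 wh [0.133 0.034] n 257 z95 0.029 red_s 0.000 zlo/hi [0.025 0.025] mean_s 0.0015
fork_1 0.73 c [0.542 0.399] ang -9.1 wh [0.037 0.117] n 267 z95 0.043 red_s 0.000 zlo/hi [0.038 0.033] mean_s 0.0056
fork_1 0.7 c [0.543 0.379] ang -1.0 wh [0.018 0.109] n 163 z95 0.043 red_s 0.000 zlo/hi [0.04  0.038] mean_s 0.0031
```

Emit:
carry_out(
  deltas=[
    [0.08,0.6,0,0,0],
    [0.08,0.6,0,0,0],
    [0.08,0.6,0,0,0],
  ],
)

```text
clock: 47.12
position: [0.6258, -0.2295, 0.1778]
ee_rot: [1.0, -0.003, -0.0, 0.0]
ft_force: [-0.5, 1.2, -0.4]
grip_width: 0.501
grasp_force: 0.0
```

Emit:
carry_out(
  deltas=[
    [0.09,0.71,0.1,0.25,0],
    [0.09,0.71,0.33,0.53,0],
    [0.09,0.71,0.33,0.53,0],
    [0.09,0.71,0.33,0.53,0],
    [0.09,0.71,0.33,0.53,0],
    [0.09,0.71,0.33,0.53,0],
  ],
)

```text
clock: 47.88
position: [0.6405, -0.3316, 0.1301]
ee_rot: [0.99, -0.138, 0.001, 0.0]
ft_force: [-0.3, -0.1, 0.3]
grip_width: 0.5
grasp_force: 0.0
```

Emit:
carry_out(
  deltas=[
    [0,0,0.3,0,0],
    [0,0,0.6,0,0],
    [0,0,0.66,0,0],
    [0,0,0.66,0,0],
    [0,0,0.66,0,-1],
    [0,0,0.66,0,-1],
    [0,0,0.66,0,-1],
    [0,0,0.66,0,-1],
    [0,0,0.66,0,-1],
    [0,0,0.66,0,-1],
    [0,0,0.66,0,-1],
  ],
  force=70,
)

```text
clock: 49.25
position: [0.6411, -0.3332, 0.0323]
ee_rot: [0.99, -0.139, 0.002, 0.001]
ft_force: [-0.8, 0.0, 7.0]
grip_width: -0.003
grasp_force: 3.6
```

Emit:
carry_out(
  deltas=[
    [0,0,-0.3,0,-1],
    [0,0,-0.6,-0.25,-1],
    [0,0,-1,-0.53,-1],
    [0,0,-1,-0.53,-1],
    [0,0,-1,-0.53,-1],
    [0,0,-1,-0.53,-1],
  ],
)

```text
clock: 50.0
position: [0.6391, -0.3326, 0.1784]
ee_rot: [1.0, -0.001, -0.001, -0.0]
ft_force: [0.3, -0.1, 0.3]
grip_width: -0.0
grasp_force: 0.0
```

Emit:
carry_out(
  deltas=[
    [0,-0.5,0,0,0],
    [0,-0.5,0,0,0],
    [0,-0.5,0,0,0],
    [0,-0.5,0,0,0],
  ],
)

```text
clock: 50.5
position: [0.6393, -0.2597, 0.1792]
ee_rot: [1.0, -0.001, -0.0, 0.0]
ft_force: [1.5, -0.7, -0.3]
grip_width: 0.498
grasp_force: 0.0
```

```bash
python3 - <<'E'
from h import *
print(manip.get_obs()['position'])
for c in('side','scene'):
    p=camera(c);print(c);pieces(p)
E
```

```text
[ 0.63930213 -0.25967271  0.17921718]
side
file_1 0.92 c [ 0.451 -0.388] ang 7.2 wh [0.145 0.022] n 599 z95 0.023 red_s -0.039 zlo/hi [0.02  0.014] mean_s -0.0076
spanner_1 0.57 c [ 0.639 -0.333] ang -16.1 wh [0.031 0.145] n 650 z95 0.012 red_s 0.000 zlo/hi [0.01 0.01] mean_s 0.0009
scene
file_1 0.78 c [0.535 0.221] ang -5.1 wh [0.026 0.146] n 248 z95 0.040 red_s 0.019 zlo/hi [0.026 0.034] mean_s 0.0046
file_1 0.57 c [ 0.454 -0.391] ang 3.2 wh [0.148 0.019] n 165 z95 0.024 red_s -0.055 zlo/hi [0.021 0.014] mean_s 0.0111
file_1 0.53 c [0.531 0.188] ang 1.6 wh [0.14  0.026] n 205 z95 0.039 red_s -0.020 zlo/hi [0.034 0.03 ] mean_s -0.0076
spanner_1 0.91 c [ 0.639 -0.332] ang -16.0 wh [0.031 0.147] n 349 z95 0.014 red_s 0.000 zlo/hi [0.01 0.01] mean_s 0.0018
spanner_1 0.74 c [0.53  0.314] ang 1.1 wh [0.142 0.033] n 262 z95 0.030 red_s 0.000 zlo/hi [0.024 0.025] mean_s -0.0002
fork_1 0.52 c [0.544 0.399] ang -2.4 wh [0.024 0.106] n 196 z95 0.044 red_s 0.000 zlo/hi [0.04  0.036] mean_s 0.0014
```

Emit:
carry_out(
  deltas=[
    [0,0.48,0.33,0.25,0],
    [0,0.48,0.33,0.53,0],
    [0,0.48,0.33,0.53,0],
    [0,0.48,0.33,0.53,0],
    [0,0.48,0.33,0.53,0],
  ],
)

```text
clock: 51.52
position: [0.6407, -0.3283, 0.1315]
ee_rot: [0.991, -0.137, 0.001, -0.0]
ft_force: [0.4, 0.3, 0.7]
grip_width: 0.5
grasp_force: 0.0
```

Emit:
carry_out(
  deltas=[
    [0,0,0.3,0,0],
    [0,0,0.6,0,0],
    [0,0,0.7,0,0],
    [0,0,0.7,0,0],
    [0,0,0.7,0,-1],
    [0,0,0.7,0,-1],
    [0,0,0.7,0,-1],
    [0,0,0.7,0,-1],
    [0,0,0.7,0,-1],
    [0,0,0.7,0,-1],
    [0,0,0.7,0,-1],
  ],
  force=70,
)

```text
clock: 52.9
position: [0.641, -0.3304, 0.028]
ee_rot: [0.99, -0.139, 0.002, 0.001]
ft_force: [-0.3, 0.4, 5.8]
grip_width: 0.125
grasp_force: 68.5
```

Emit:
carry_out(
  deltas=[
    [0,0,-0.3,0,-1],
    [0,0,-0.6,-0.25,-1],
    [0,0,-1,-0.53,-1],
    [0,0,-1,-0.53,-1],
    [0,0,-1,-0.53,-1],
    [0,0,-1,-0.53,-1],
  ],
)

```text
clock: 53.65
position: [0.6391, -0.3296, 0.174]
ee_rot: [1.0, -0.001, -0.001, -0.0]
ft_force: [0.2, -1.2, -0.2]
grip_width: 0.127
grasp_force: 68.7
```

Emit:
carry_out(
  deltas=[
    [-0.17,-1,0,0,-1],
    [-0.17,-1,0,0,-1],
    [-0.17,-1,0,0,-1],
    [-0.17,-1,0,0,-1],
  ],
)

```text
clock: 54.15
position: [0.614, -0.1765, 0.1748]
ee_rot: [1.0, 0.002, -0.001, -0.0]
ft_force: [-0.4, -0.9, -0.4]
grip_width: 0.126
grasp_force: 68.8
```

Emit:
carry_out(
  deltas=[
    [-0.17,-1,0,0,-1],
    [-0.17,-1,0,0,-1],
    [-0.17,-1,0,0,-1],
    [-0.17,-1,0,0,-1],
  ],
)

```text
clock: 54.65
position: [0.5886, -0.0279, 0.1749]
ee_rot: [1.0, 0.001, -0.0, -0.0]
ft_force: [-0.3, -1.0, -1.0]
grip_width: 0.126
grasp_force: 68.8
```

Emit:
carry_out(
  deltas=[
    [-0.17,-1,0,0,-1],
    [-0.17,-1,0,0,-1],
    [-0.17,-1,0,0,-1],
    [-0.17,-1,0,0,-1],
  ],
)

```text
clock: 55.15
position: [0.5635, 0.1212, 0.1749]
ee_rot: [1.0, 0.001, -0.0, -0.0]
ft_force: [-0.2, -0.9, -0.2]
grip_width: 0.126
grasp_force: 68.9
```

Emit:
carry_out(
  deltas=[
    [-0.17,-1,0,0,-1],
    [-0.17,-1,0,0,-1],
    [-0.17,-1,0,0,-1],
    [-0.17,-1,0,0,-1],
    [-0.17,-1,0,0,-1],
  ],
)

```text
clock: 55.78
position: [0.5396, 0.2675, 0.1746]
ee_rot: [1.0, -0.002, -0.0, 0.001]
ft_force: [0.2, -1.6, -2.0]
grip_width: 0.129
grasp_force: 68.9
```

Emit:
carry_out(
  deltas=[
    [0,-0.13,0,0,-1],
    [0,-0.13,0,0,-1],
    [0,-0.13,0.35,0,-1],
    [0,-0.13,0.65,0,-1],
    [0,-0.13,0.65,0,-1],
    [0,-0.13,0.65,0,-0.45],
    [0,-0.13,0.65,0,-0.43],
    [0,-0.13,0.65,0,-0.43],
    [0,-0.13,0.65,0,-0.43],
    [0,-0.13,0.35,0,-0.43],
    [0,-0.13,0,0,0],
    [0,-0.13,0,0,0],
  ],
)

```text
clock: 57.28
position: [0.5397, 0.2914, 0.1799]
ee_rot: [1.0, -0.0, 0.003, -0.002]
ft_force: [0.1, 0.4, -0.5]
grip_width: 0.502
grasp_force: 0.0
```

Emit:
carry_out(
  deltas=[
    [-0.17,1,0,0,0],
    [-0.17,1,0,0,0],
    [-0.17,1,0,0,0],
    [-0.17,1,0,0,0],
  ],
)

```text
clock: 57.78
position: [0.5125, 0.1371, 0.1748]
ee_rot: [1.0, -0.002, -0.0, 0.001]
ft_force: [0.6, -0.1, -0.4]
grip_width: 0.505
grasp_force: 0.0
```

Emit:
carry_out(
  deltas=[
    [-0.17,1,0,0,0],
    [-0.17,1,0,0,0],
    [-0.17,1,0,0,0],
    [-0.17,1,0,0,0],
  ],
)

```text
clock: 58.28
position: [0.4869, -0.0113, 0.175]
ee_rot: [1.0, -0.001, -0.0, 0.0]
ft_force: [-0.8, 0.7, -0.2]
grip_width: 0.498
grasp_force: 0.0
```

Emit:
carry_out(
  deltas=[
    [-0.17,1,0,0,0],
    [-0.17,1,0,0,0],
    [-0.17,1,0,0,0],
    [-0.17,1,0,0,0],
    [-0.17,1,0,0,0],
  ],
)

```text
clock: 58.9
position: [0.4623, -0.1578, 0.1752]
ee_rot: [1.0, 0.001, 0.0, -0.0]
ft_force: [0.5, 1.1, 0.5]
grip_width: 0.504
grasp_force: 0.0
```

```bash
python3 - <<'E'
from h import *
print(manip.get_obs()['position'])
for c in('side','scene'):
    p=camera(c);print(c);leg(p);pieces(p);print([np.round(b['position'],3) for b in boxes_of('tin',p)[:2]])
E
```

```text
[ 0.46225996 -0.15775579  0.17517853]
side
file_1 0.87 c [ 0.453 -0.389] ang 4.8 wh [0.149 0.024] n 652 z95 0.023 red_s -0.042 zlo/hi [0.02  0.014] mean_s -0.0053
file_1 0.57 c [0.537 0.224] ang 20.6 wh [0.13  0.082] n 224 z95 0.039 red_s 0.017 zlo/hi [0.029 0.035] mean_s 0.0014
spanner_1 0.53 c [0.538 0.32 ] ang -1.5 wh [0.017 0.136] n 46 z95 0.030 red_s 0.000 zlo/hi [0.027 0.027] mean_s 0.0093
[array([ 0.454, -0.308,  0.049])]
scene
leg 0.84 176 [0.432 0.08 ] axis ang -92.3
file_1 0.73 c [ 0.454 -0.393] ang 2.7 wh [0.153 0.024] n 260 z95 0.023 red_s -0.042 zlo/hi [0.019 0.014] mean_s -0.0029
file_1 0.67 c [0.535 0.187] ang -0.0 wh [0.028 0.126] n 201 z95 0.040 red_s -0.021 zlo/hi [0.034 0.03 ] mean_s -0.0099
file_1 0.53 c [0.528 0.222] ang -5.1 wh [0.025 0.154] n 241 z95 0.039 red_s 0.028 zlo/hi [0.028 0.034] mean_s 0.0126
file_1 0.5 c [0.532 0.291] ang -1.1 wh [0.029 0.153] n 235 z95 0.037 red_s 0.000 zlo/hi [0.031 0.031] mean_s 0.0063
spanner_1 0.5 c [0.531 0.286] ang -1.7 wh [0.025 0.15 ] n 210 z95 0.036 red_s 0.000 zlo/hi [0.031 0.032] mean_s 0.0045
spanner_1 0.46 c [0.528 0.315] ang -1.4 wh [0.03  0.142] n 245 z95 0.030 red_s 0.000 zlo/hi [0.024 0.025] mean_s 0.0029
fork_1 0.67 c [0.541 0.379] ang -1.0 wh [0.018 0.108] n 159 z95 0.044 red_s 0.000 zlo/hi [0.04  0.037] mean_s 0.0042
fork_1 0.66 c [0.546 0.404] ang -6.0 wh [0.033 0.11 ] n 218 z95 0.044 red_s 0.000 zlo/hi [0.039 0.035] mean_s 0.0056
[array([ 0.466, -0.293,  0.05 ])]
```

Emit:
carry_out(
  deltas=[
    [-0.14,0.78,0,0,0],
    [-0.14,0.78,0,0,0],
    [-0.14,0.78,0,0,0],
    [-0.14,0.78,0,0,0],
  ],
)

```text
clock: 60.0
position: [0.4404, -0.2767, 0.1752]
ee_rot: [1.0, -0.0, 0.0, -0.0]
ft_force: [1.1, 0.6, 0.0]
grip_width: 0.499
grasp_force: 0.0
```

Emit:
carry_out(
  deltas=[
    [-0.14,0.78,0,-0.1,0],
    [-0.14,0.78,0,-0.1,0],
    [-0.14,0.78,0,-0.1,0],
    [-0.14,0.78,0,-0.1,0],
    [-0.14,0.78,0,-0.1,0],
  ],
)

```text
clock: 60.62
position: [0.4203, -0.3923, 0.1756]
ee_rot: [1.0, 0.027, 0.0, -0.0]
ft_force: [0.9, 0.1, -1.2]
grip_width: 0.505
grasp_force: 0.0
```

Emit:
carry_out(
  deltas=[
    [0,0,0.3,0,0],
    [0,0,0.6,0,0],
    [0,0,0.9,0,0],
    [0,0,0.98,0,0],
    [0,0,0.98,0,0],
    [0,0,0.98,0,-1],
    [0,0,0.98,0,-1],
    [0,0,0.98,0,-1],
    [0,0,0.98,0,-1],
    [0,0,0.98,0,-1],
    [0,0,0.98,0,-1],
  ],
  force=70,
)

```text
clock: 62.0
position: [0.4205, -0.3949, 0.0307]
ee_rot: [1.0, 0.026, 0.001, 0.001]
ft_force: [-1.3, 1.4, 6.1]
grip_width: 0.234
grasp_force: 69.3
```

Emit:
carry_out(
  deltas=[
    [0,0,-0.3,0,-1],
    [0,0,-0.6,0,-1],
    [0,0,-1,0.1,-1],
    [0,0,-1,0.1,-1],
    [0,0,-1,0.1,-1],
  ],
)

```text
clock: 62.62
position: [0.4191, -0.3942, 0.1788]
ee_rot: [1.0, -0.0, 0.0, 0.001]
ft_force: [0.4, 0.1, -1.5]
grip_width: 0.234
grasp_force: 68.9
```

Emit:
carry_out(
  deltas=[
    [0.14,-1,0,0,-1],
    [0.14,-1,0,0,-1],
    [0.14,-1,0,0,-1],
    [0.14,-1,0,0,-1],
  ],
)

```text
clock: 63.12
position: [0.4402, -0.2417, 0.1774]
ee_rot: [1.0, 0.002, -0.001, -0.0]
ft_force: [0.2, -0.6, -0.8]
grip_width: 0.236
grasp_force: 69.0
```

Emit:
carry_out(
  deltas=[
    [0.14,-1,0,0,-1],
    [0.14,-1,0,0,-1],
    [0.14,-1,0,0,-1],
    [0.14,-1,0,0,-1],
  ],
)

```text
clock: 63.62
position: [0.4613, -0.0931, 0.1777]
ee_rot: [1.0, 0.001, -0.0, -0.0]
ft_force: [-0.5, -0.4, -1.2]
grip_width: 0.235
grasp_force: 69.1
```

Emit:
carry_out(
  deltas=[
    [0.14,-1,0,0,-1],
    [0.14,-1,0,0,-1],
    [0.14,-1,0,0,-1],
    [0.14,-1,0,0,-1],
  ],
)

```text
clock: 64.12
position: [0.4827, 0.0562, 0.1778]
ee_rot: [1.0, 0.001, -0.0, -0.0]
ft_force: [0.8, -1.3, -0.7]
grip_width: 0.234
grasp_force: 69.1
```

Emit:
carry_out(
  deltas=[
    [0.14,-1,0,0,-1],
    [0.14,-1,0,0,-1],
    [0.14,-1,0,0,-1],
    [0.14,-1,0,0,-1],
    [0.14,-1,0,0,-1],
  ],
)

```text
clock: 64.75
position: [0.5043, 0.203, 0.1776]
ee_rot: [1.0, -0.002, -0.0, 0.001]
ft_force: [-0.2, -0.4, -1.5]
grip_width: 0.238
grasp_force: 69.2
```

Emit:
carry_out(
  deltas=[
    [0,-0.04,0,0,-1],
    [0,-0.04,0,0,-1],
    [0,-0.04,0.35,0,-1],
    [0,-0.04,0.66,0,-1],
    [0,-0.04,0.66,0,-1],
    [0,-0.04,0.66,0,-0.35],
    [0,-0.04,0.66,0,-0.32],
    [0,-0.04,0.66,0,-0.32],
    [0,-0.04,0.66,0,-0.32],
    [0,-0.04,0.35,0,-0.32],
    [0,-0.04,0,0,0],
    [0,-0.04,0,0,0],
  ],
)

```text
clock: 66.25
position: [0.5053, 0.2131, 0.1824]
ee_rot: [1.0, -0.0, 0.003, -0.001]
ft_force: [0.1, 0.4, -0.2]
grip_width: 0.502
grasp_force: 0.0
```

Emit:
carry_out(
  deltas=[
    [0,1,-0.3,0,0],
    [0,1,-0.3,0,0],
    [0,1,-0.3,0,0],
    [0,1,-0.3,0,0],
  ],
)

```text
clock: 66.75
position: [0.5038, 0.0588, 0.2233]
ee_rot: [1.0, -0.003, 0.0, 0.001]
ft_force: [0.6, 0.4, -0.6]
grip_width: 0.501
grasp_force: 0.0
```

Emit:
carry_out(
  deltas=[
    [0,1,0,0,0],
    [0,1,0,0,0],
    [0,1,0,0,0],
    [0,1,0,0,0],
    [0,1,0,0,0],
  ],
)

```text
clock: 67.38
position: [0.5035, -0.0862, 0.2229]
ee_rot: [1.0, 0.001, -0.0, -0.0]
ft_force: [0.3, -0.3, 0.1]
grip_width: 0.496
grasp_force: 0.0
```

```bash
python3 - <<'E'
from h import *
for c in('side','scene'):
    p=camera(c);print(c);leg(p);pieces(p);save(p,c+'3')
    for q in('tin','mug','oil_bottle'): print(q,[np.round(b['position'],3) for b in boxes_of(q,p)[:1]])
cv2.imwrite('pics/f.png',cv2.resize(p['img'][115:220,215:405,::-1],None,fx=4,fy=4))
E
```

```text
side
leg 0.59 21 [0.592 0.207] axis ang 178.4
leg 0.51 174 [0.429 0.078] axis ang -90.6
tin [array([ 0.455, -0.307,  0.044])]
mug []
oil_bottle [array([0.77 , 0.098, 0.084])]
scene
leg 0.73 167 [0.432 0.081] axis ang -93.6
file_1 0.77 c [0.534 0.21 ] ang 2.0 wh [0.147 0.021] n 213 z95 0.054 red_s -0.022 zlo/hi [0.043 0.05 ] mean_s 0.0016
file_1 0.44 c [0.533 0.19 ] ang 9.0 wh [0.12  0.023] n 177 z95 0.040 red_s -0.019 zlo/hi [0.035 0.032] mean_s -0.0080
spanner_1 0.8 c [0.529 0.313] ang -0.0 wh [0.027 0.142] n 227 z95 0.030 red_s 0.000 zlo/hi [0.026 0.026] mean_s 0.0025
spanner_1 0.75 c [0.527 0.283] ang -2.3 wh [0.044 0.155] n 261 z95 0.036 red_s 0.000 zlo/hi [0.029 0.03 ] mean_s 0.0044
fork_1 0.78 c [0.543 0.397] ang -3.4 wh [0.027 0.114] n 240 z95 0.044 red_s 0.000 zlo/hi [0.04  0.035] mean_s 0.0064
fork_1 0.7 c [0.541 0.379] ang -2.4 wh [0.016 0.111] n 138 z95 0.044 red_s 0.000 zlo/hi [0.04  0.039] mean_s 0.0038
tin [array([ 0.465, -0.291,  0.048])]
mug [array([0.434, 0.578, 0.061])]
oil_bottle [array([0.794, 0.118, 0.096])]
```

View pics/f.png

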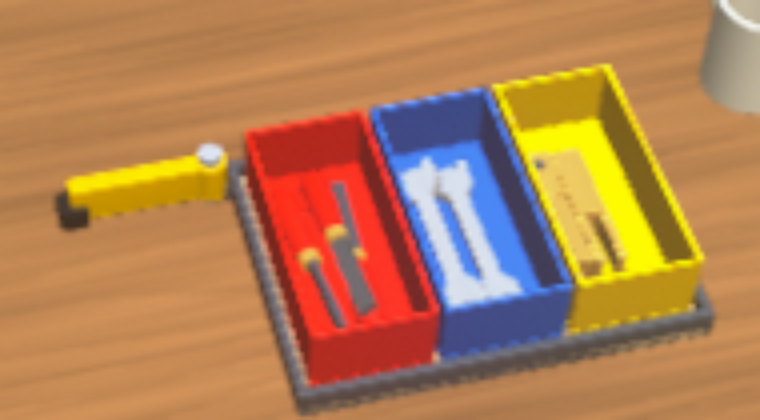

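View pics/side3.png

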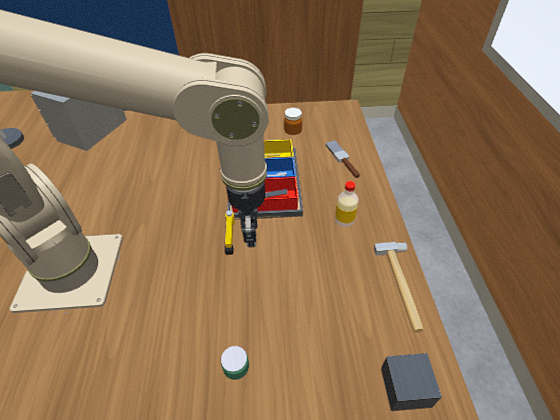

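The crop shows three files in the red bin around (335,260), two spanners in the blue bin (450,230), two forks in the yellow bin (585,220) and the leg straight out. The side picture shows an empty bench with the tin (235,362) standing and the arm clear.

```bash
python3 -c "
from h import *
print(ticket.hand_in())"
```

```text
the job is handed in; nothing more can be done
None
```

The job is handed in: the prop leg went out to its stop first, then three files went into the red bin, two spanners into the blue and two forks into the yellow, with the tin upright and the oil bottle and mug unmoved; the last file rests on the other two, slightly tilted.

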